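Latch the egg sanitiser and start it

ROBOT

A 7-joint arm with a two-finger parallel gripper is mounted at the origin on a cart in front of the work surface, level with it; the furniture and walls round the work are solid. World frame = base frame: x ahead of the robot, y to its left, z up, the work surface at z = 0. Lengths are in m, angles in rad, forces in N, time in s.
With the tool pointing down it reaches from about 0.425 to 0.8 m from the base axis. Payload 8.3 kg.
Tool frame: the origin (TCP) lies between the finger pads; the fingertips stand 22 mm ahead of it and the grasp point (between the pads) lies 3 mm ahead of it; z points along the fingers, y is the direction in which the jaws open and shut (so a half turn about z gives the same grasp; the last joint's range is limited). The gripper opens to 85 mm and grips with 20 to 120 N. Pads are 22 mm wide; open, the fingers measure 114 mm over their backs; the gripper's body (76 mm by 85 mm) begins 54 mm behind the grasp point. The pads swing forward as they close: fully open they stand 13 mm farther back than shut.
Start: joints at [-1.365, 0.383, 0.016, 1.37, -0.006, 1.388, -0.046], TCP at [0.166, 0.603, 0.253] pointing down, gripper open.
Joint ranges: [-2.95, 2.95], [-0.25, 2.06], [-1.52, 1.56], [0.18, 2.33], [-1.44, 4.58], [0.02, 2.06], [-3.01, 3.01]. Speed limits (rad/s): [2.39, 2.39, 3.01, 3.01, 3.14, 3.14, 3.14].

INTERFACE

Orientations are given as a unit quaternion [w, x, y, z].
In Python, from cell import bot gives the robot as it stands.
- The arm moves only by the tool drive_tool, never from a script. Its argument "targets" is a list of rows, each an object of numbers: "tx", "ty", "tz": the shift along the world's x, y, z in mm; "roll": the turn about the world's z in rad; "hand": the finger opening in mm, from 0 to 85.4. A call has 1 to 20 rows; each row is the pose to reach, as a shift and turn from the pose measured when the call began; what a row does not reach only later rows make up. A row lasts 1/10 s, in which the tool goes at most 50 mm and 8.59 degrees, less where a joint would pass 70% of its speed; a pose out of reach is approached as far as the arm can. A call with a gripper value outside its range is refused whole. The fingers move at their own pace and stop on an object; the grip force is fixed at half the most. Time passes only in rows, so rows that repeat a pose let the fingers close. It gives the time, the measured TCP pose, the force and the opening at its end, in the units of the state.
- bot.read_state(): the state, without advancing time (a new reading comes with each control period).
- bot.get_image(name): name is "scene" or "side" or "wrist"; returns a dict with "image" (420x560x3 uint8, red, green, blue), "camera_matrix" (3x3 intrinsics, pixels), "world_to_cam" (4x4, takes a point from world to camera coordinates). Camera axes: x right, y down, z forward; pixel columns grow to the right and rows downward; lengths in m; the calibration is good to about 2 mm. A picture is of the moment at which its call begins. There is no depth.
- bot.close_job(): hands the job in, once; it reports no verdict.
The state is a dict: "time": time; "qpos": joint angles; "qvel": joint speeds; "tau": joint torques, N m; "eef_pos": TCP position; "tool_rot": TCP orientation; "ft_force": force on the tool from outside, world axes, zero at the start; "torque": the same for the moment, N m; "finger_gap": finger opening in m.
Only numpy, scipy, OpenCV 4.12 (cv2) and the standard library are available. Lean on these libraries where they do the work, as an engineer would, in place of code of your own. Each camera call takes 0.05 s, during which the arm holds its last target. There are 200 camera calls.

TASK

The lid of the egg sanitising chamber is shut but not fastened: swing the wire loop of its draw latch to the rear, over the keeper on the lid, then fold the latch lever back toward the chamber's front edge and down past centre until it lies flat and clamps. Only then press the oblong key between the two round keys of the control pod straight down until you feel it resist with more than 5 N (about 8 N is right, over 35 N would damage it), hold it about half a second and let go. Leave the two round keys alone, and do not shift the tally counter and the brush that lie on the lid.

Things in the scene. Friction and masses are not known exactly. Their poses are not given: they have to be found in the camera images.
- chamber: White egg sanitising chamber, 260 (its x) x 240 (y) x 104 mm, fixed to the table. Origin: centre of its underside on the table; x points from its front edge (near the robot) to its rear, z up. Front part of the top (x from -130 to -15 mm) is a white deck, 100 mm high; behind it is the shut aluminium lid, top 104 mm high, which cannot be opened. The latch lies on the middle line y = 0: lever pivot at x = -35 mm, height 116 mm.
- keeper (a point): Centre of the top of the keeper, a steel lip 30 mm wide (along chamber y) that stands on the lid at chamber x = 43 mm, 20 mm tall, with a 5 mm overhang to the rear; axes as the chamber. The point is 123.5 mm above the table. The loop's crossbar must end behind it (rear side) and below its overhang.
- latch_lever (a joint): Angle (rad) of the steel latch lever about its pivot (along chamber y, at x = -35 mm, height 116 mm). 0: folded flat toward the chamber's front, clamped; 1.57: upright; at most 1.9. Starts at 1.45 to 1.75; friction (0.1 N m) holds it. 72 mm long, 30 wide, 4 thick. With the loop hooked it passes dead centre about 0.2 rad before flat, then stays; this takes under 10 N near the tip.
- lever_tip (a point): Point on the lever 60 mm from the pivot, on the face that is uppermost when it is folded flat (that face looks to the rear when it is upright). It is about 178 mm above the table when the lever is upright, 126 mm when flat.
- latch_loop (a joint): Angle (rad) of the wire loop relative to the lever: its elevation above chamber +x is this value minus the lever angle. Swings freely, with gravity, from -0.3 to a stop at 3.75. It starts on that stop, leaning to the front (elevation 2.0 to 2.3); pushed to the rear past upright it drops onto the lid by itself within a second, its crossbar behind the keeper if the lever is above 1.4 rad.
- loop_bar (a point): Middle of the loop's crossbar: a U of 6 mm steel wire, 56 mm wide (chamber y), 96 mm from its hinge pin to the crossbar; the pin sits in the lever, 16 mm from its pivot. The U passes round the lever and its tip. At the start the crossbar is 40 to 65 mm in front of the pivot, 200 to 220 mm above the table; at the top of its swing 228 mm. It yields 1 to 2 mm when drawn tight.
- control_pod: White control pod, 110 x 170 mm, 40 mm tall at its front and 63 mm at its rear, fixed to the table. Origin: centre of its underside; x points from its front (low) edge to its rear. On its black face, sloping 0.21 rad, are three flat grey keys in a row along y: the oblong start key in the middle, a round key (26 mm) 56 mm to either side; the flat glass strip behind them is a display, not a key.
- start_key: The oblong start key, 30 mm (along the slope) x 46 mm (pod y), standing 3 mm proud of the face. Membrane key: gives at most 1 mm, 5 N per mm, then is rigid. Origin at its centre in the plane of the face; z is the face's normal.
- start_key_top (a point): Centre of the start key's upper face, where it is to be pressed, about 51 mm above the table.
- round_key_left: Round grey key, 26 mm, 3 mm proud, on the pod's +y side. Not to be pressed.
- round_key_right: Round grey key, 26 mm, 3 mm proud, on the pod's -y side. Not to be pressed.
- tally_counter: Small round white-grey tally counter, 52 x 45 x 22 mm, loose on the lid's rear left. Origin at its underside.
- egg_brush: Green egg brush, 30 x 85 x 22 mm, loose on the lid's rear right. Origin at its underside.

How it is judged:
On the way, in this order (a step that is already met when the one before it is completed fails the run):
1. the loop's crossbar lies behind the keeper and below its overhang, the lever still open (x of loop_bar in the frame of keeper between 0 and 0.025 m and z of loop_bar in the frame of keeper below -0.004 m and value of joint latch_lever above 0.6 rad), for 0.2 s.
2. the lever is folded flat with the loop hooked behind the keeper (x of loop_bar in the frame of keeper between 0 and 0.025 m and z of loop_bar in the frame of keeper below -0.004 m and value of joint latch_lever below 0.1 rad), for 0.2 s.
3. the start key is pressed with more than 5 N for 0.2 s, the latch clamped (all of step 2 and contact force between start_key and anything else above 5 N), for 0.2 s.
At the end, for the whole second after the job is handed in: The loop's crossbar is behind the keeper (0 to 25 mm to its rear, at least 4 mm below its top), the lever lies flat (within 0.1 rad), and the start key is released (under 0.5 N) (all of step 2 and contact force between start_key and anything else below 0.5 N); the robot touches nothing.
It fails at once if the start key or pod is pressed with more than 35 N (contact force between control_pod and anything else above 35 N).
It fails at once if a round key is pressed (more than 3 N) (contact force between any of round_key_left, round_key_right and anything else above 3 N).
It fails at once if the tally counter or the brush is shifted by more than 30 mm (distance of any of tally_counter, egg_brush from where it was at the start of the episode above 0.03 m).
It also fails if it takes over 58 s, if anything falls off the work surface, if the arm or the gripper's body presses on something with over 40 N, if the wrist force passes 120 N, or if a joint passes its speed limit or range.

## Working session

There is one attempt and no reset: what is moved stays moved. The work goes in short steps, Python scripts to look and compute and a tool call to move; the robot and the scene stay as the last step left them, time stands still between calls to the robot, and variables do not carry over. Pictures are saved under pics/ and viewed, about 8 in all and at most 12, crops included, and the job is handed in when it is done.

Besides the shell and the picture viewer there is one more tool, called after ">>>" by a JSON object that holds its "method" and its "body", one argument or row to a line. drive_tool: Moves the arm, as the interface text tells. Its arguments: {"type":"object","properties":{"targets":{"type":"array"}},"required":["targets"]}

```bash
mkdir -p pics; ls; cat > h.py <<'E'
import numpy as np, cv2, json
from cell import bot
def snap(name,fn):
    d=bot.get_image(name); cv2.imwrite(f'pics/{fn}.png',cv2.cvtColor(d['image'],cv2.COLOR_RGB2BGR))
    np.savez(f'pics/{fn}.npz',K=d['camera_matrix'],T=d['world_to_cam']); return d
def ray(fn,u,v):
    z=np.load(f'pics/{fn}.npz');K,T=z['K'],z['T'];R,t=T[:3,:3],T[:3,3]
    return -R.T@t, R.T@np.linalg.solve(K,[u,v,1.])
def atz(fn,u,v,h):
    c,d=ray(fn,u,v); return c+d*(h-c[2])/d[2]
def proj(fn,p):
    z=np.load(f'pics/{fn}.npz');q=z['T'][:3,:3]@np.array(p)+z['T'][:3,3];q=z['K']@q;return q[:2]/q[2]
def tri(a,b):
    A=np.zeros((3,3));r=np.zeros(3)
    for f,u,v in (a,b):
        c,d=ray(f,u,v);d/=np.linalg.norm(d);P=np.eye(3)-np.outer(d,d);A+=P;r+=P@c
    return np.linalg.solve(A,r)
E
python3 - <<'E'
from h import *
a=snap('scene','s1')['image'];b=snap('side','d1')['image']
s=bot.read_state();print(s['time'],s['eef_pos'],s['tool_rot'],s['finger_gap'])
for f in('s1','d1'):print(ray(f,280,210))
E
```

```text
pics
0.1 [0.16584003 0.60216718 0.2523865 ] [-9.34595116e-05  1.33962635e-01  9.90985994e-01 -8.74282503e-04] 0.08549649528781575
(array([ 0.10966069, -0.67928364,  0.6136812 ]), array([ 0.4639936 ,  0.70999758, -0.52989641]))
(array([0.47829212, 1.06686783, 0.7450311 ]), array([ 0.05015496, -0.84383671, -0.53439999]))
```

View pics/s1.png

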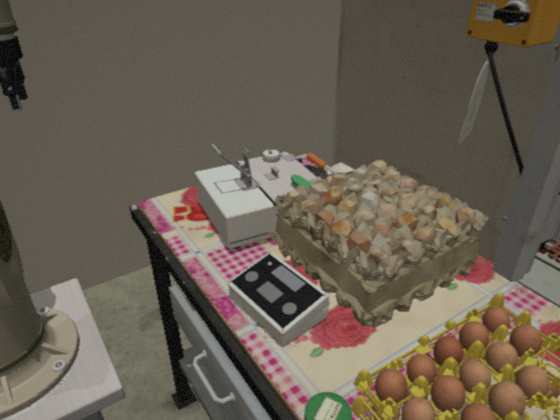

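View pics/d1.png

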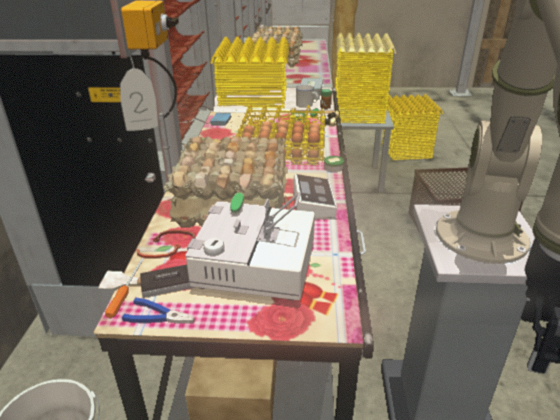

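The scene view shows the chamber at about (240,200) and the pod at (278,297). The side view shows the chamber at (255,250) and the pod at (315,192). Enlarging both.

```bash
python3 - <<'E'
import cv2
a=cv2.imread('pics/s1.png');b=cv2.imread('pics/d1.png')
cv2.imwrite('pics/s1c.png',cv2.resize(a[135:345,190:340],None,fx=5,fy=5,interpolation=2)[:, :][:600*2].copy() if 0 else cv2.resize(a[135:255,190:345],None,fx=5,fy=5,interpolation=2))
cv2.imwrite('pics/d1c.png',cv2.resize(b[168:298,180:345],None,fx=4.5,fy=4.5,interpolation=2))
E
```

```text
(no output)
```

View pics/s1c.png

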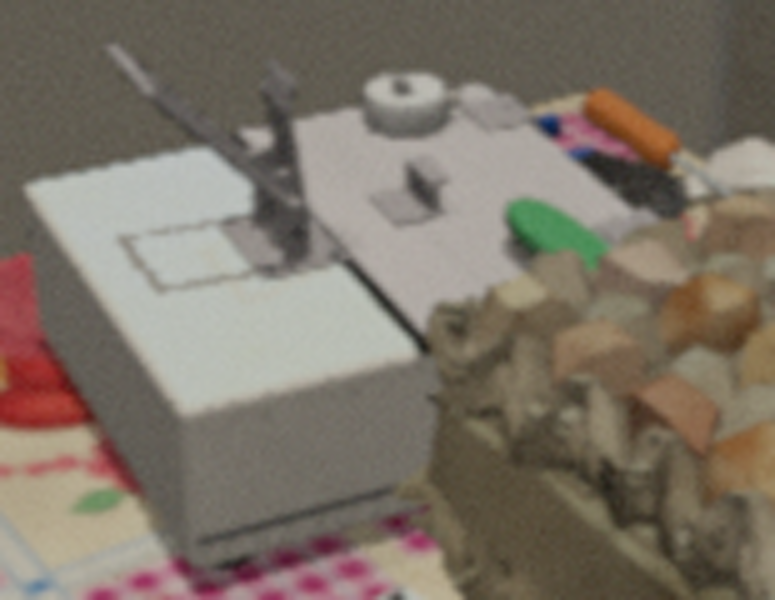

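View pics/d1c.png

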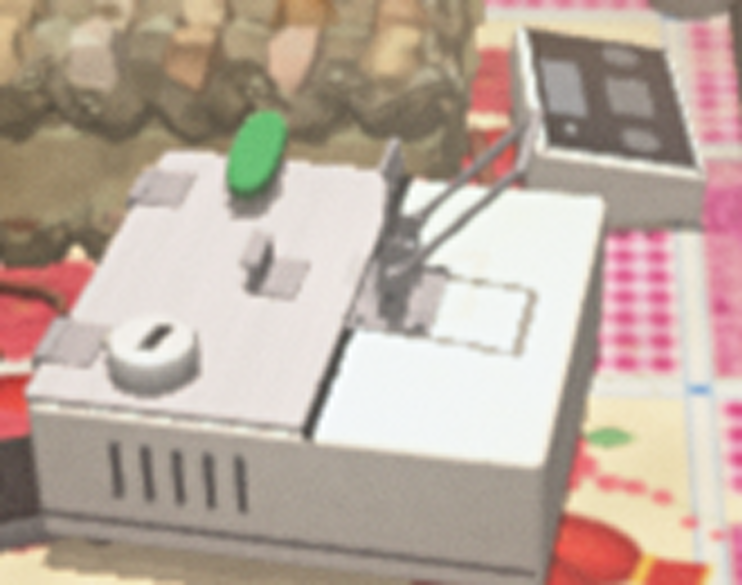

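Scene crop: deck corners (185,412) and (28,187), crossbar about (133,70). Side crop: deck corners (540,465) and (605,197), lid rear corners (32,400) and (165,155), crossbar (530,143), start key (630,98).

```bash
python3 - <<'E'
from h import *
import cv2
S=lambda u,v:('s1',190+u/5,135+v/5); D=lambda u,v:('d1',180+u/4.5,168+v/4.5)
fm=atz(*S(185,412),.1);fp=atz(*S(28,187),.1);fp2=atz(*D(540,465),.1);fm2=atz(*D(605,197),.1);rp=atz(*D(32,400),.104);rm=atz(*D(165,155),.104)
for n,p in zip('fm fp fm2 fp2 rp rm'.split(),(fm,fp,fm2,fp2,rp,rm)):print(n,p.round(4))
print('bar',tri(S(133,70),D(530,143)).round(4))
for n,q in dict(key=D(630,98),rr=D(622,53),rl=D(642,138)).items():print(n,atz(*q,.051).round(4))
print('dispside',atz(*D(563,88),.058).round(4))
print('tally',atz(*D(155,345),.126),'brush',atz(*D(258,150),.126))
a=cv2.imread('pics/s1.png')
cv2.imwrite('pics/s1p.png',cv2.resize(a[245:350,220:335],None,fx=5,fy=5,interpolation=2))
E
```

```text
fm [0.4501 0.0468 0.1   ]
fp [0.4814 0.2762 0.1   ]
fm2 [0.4511 0.0531 0.1   ]
fp2 [0.4833 0.2891 0.1   ]
rp [0.7323 0.2562 0.104 ]
rm [0.7059 0.0248 0.104 ]
bar [0.4927 0.1649 0.2022]
key [ 0.4318 -0.1453  0.051 ]
rr [ 0.4361 -0.2066  0.051 ]
rl [ 0.4251 -0.0946  0.051 ]
dispside [ 0.4757 -0.1445  0.058 ]
tally [0.67286792 0.23819018 0.126     ] brush [0.64657077 0.05298309 0.126     ]
```

View pics/s1p.png

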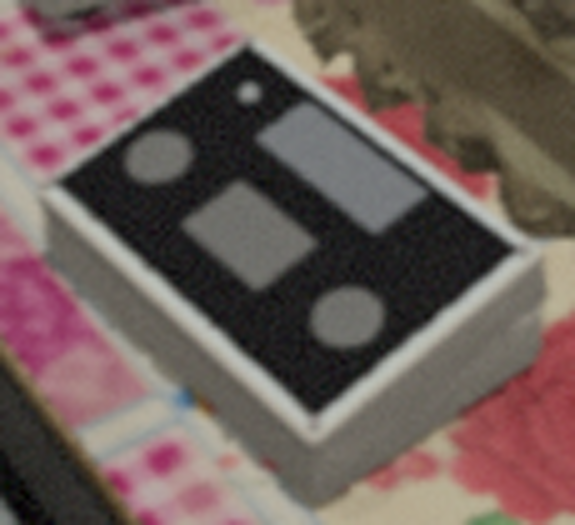

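The pod crop shows the start key centre at (250,236), with round keys at (158,157) and (347,317) and the display behind. The side and scene measurements agree (chamber yaw about -0.125, centre about (0.593,0.153)). I'll shut the fingers and move in front of the loop.

>>> {"method": "drive_tool", "body": {
  "targets": [
    {"tx": 20,"ty": -40,"tz": 5,"hand": 0},
    {"tx": 45,"ty": -80,"tz": 10,"hand": 0},
    {"tx": 70,"ty": -120,"tz": 10,"hand": 0,"roll": 0.03},
    {"tx": 95,"ty": -160,"tz": 10,"hand": 0,"roll": 0.06},
    {"tx": 120,"ty": -200,"tz": 10,"hand": 0,"roll": 0.1},
    {"tx": 145,"ty": -240,"tz": 10,"hand": 0,"roll": 0.14},
    {"tx": 170,"ty": -280,"tz": 10,"hand": 0,"roll": 0.14},
    {"tx": 195,"ty": -320,"tz": 10,"hand": 0,"roll": 0.14},
    {"tx": 220,"ty": -360,"tz": 10,"hand": 0,"roll": 0.14},
    {"tx": 245,"ty": -400,"tz": 0,"hand": 0,"roll": 0.14},
    {"tx": 265,"ty": -425,"tz": -10,"hand": 0,"roll": 0.14},
    {"tx": 274,"ty": -432,"tz": -20,"hand": 0,"roll": 0.14},
    {"tx": 274,"ty": -432,"tz": -30,"hand": 0,"roll": 0.14},
    {"tx": 274,"ty": -432,"tz": -36,"hand": 0,"roll": 0.14},
    {"tx": 274,"ty": -432,"tz": -36,"hand": 0,"roll": 0.14},
    {"tx": 274,"ty": -432,"tz": -36,"hand": 0,"roll": 0.14}
  ]
}}

```text
invalid input
```

```bash
python3 - <<'E'
from h import *
S=lambda u,v:('s1',220+u/5,245+v/5); D=lambda u,v:('d1',180+u/4.5,168+v/4.5)
for n,a,b in (('key',S(250,236),D(630,98)),('rl',S(158,157),D(642,138)),('rr',S(347,317),D(622,53)),('disp',S(343,168),D(563,88))):print(n,tri(a,b).round(4),atz(*a,.051).round(4))
a=snap('scene','s2')['image'];b=snap('side','d2')['image']
f=lambda i:cv2.cvtColor(i,cv2.COLOR_RGB2BGR)
A=cv2.resize(f(a)[95:235,190:290],None,fx=4,fy=4,interpolation=2);B=cv2.resize(f(b)[110:250,225:325],None,fx=4,fy=4,interpolation=2)
cv2.imwrite('pics/c2.png',np.hstack([A,B]));print(bot.read_state())
E
```

```text
key [ 0.4319 -0.1503  0.0483] [ 0.4306 -0.1529  0.051 ]
rl [ 0.4251 -0.0954  0.0506] [ 0.4248 -0.0959  0.051 ]
rr [ 0.4364 -0.2069  0.051 ] [ 0.4368 -0.2068  0.051 ]
disp [ 0.4759 -0.1465  0.057 ] [ 0.4802 -0.1407  0.051 ]
{'time': 0.2, 'qpos': array([-1.3649084 ,  0.38392658,  0.01639968,  1.37073283, -0.00628373,
        1.38817836, -0.04647973]), 'qvel': array([ 1.00630857e-03, -2.38151407e-03, -2.90040462e-04, -2.59668225e-03,
        1.44456939e-03,  1.49773238e-03,  6.19638651e-05]), 'tau': array([ 7.15351835e-04, -6.27373624e+01,  8.43573343e-01, -3.71755135e+01,
        1.65350974e-02,  1.04080755e-02, -3.21488960e-05]), 'eef_pos': array([0.16587871, 0.6023008 , 0.25266409]), 'tool_rot': array([-7.00560013e-05,  1.33957165e-01,  9.90986943e-01, -5.93596907e-04]), 'ft_force': array([ 0.05476089, -0.42092839,  0.48302362]), 'torque': array([0.03842788, 0.01051103, 0.00203309]), 'finger_gap': 0.08518355096847059}
```

View pics/c2.png

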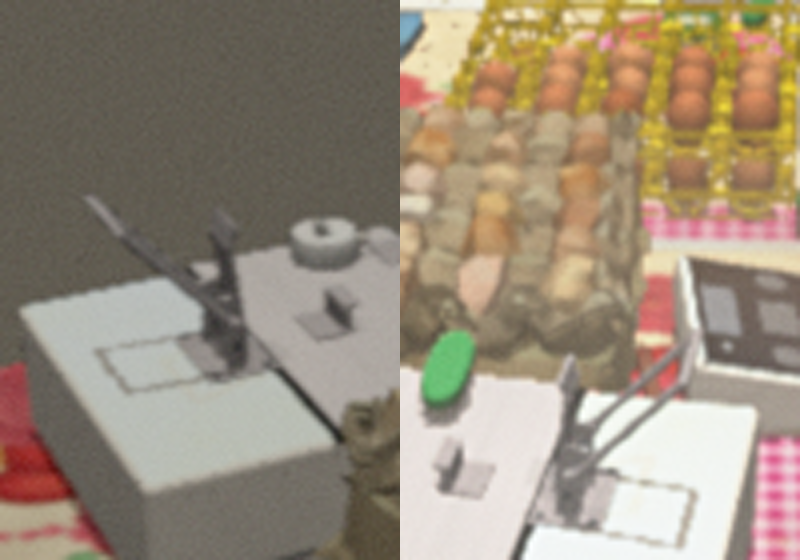

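The move was refused and the arm has not moved; the picture shows the scene unchanged. I suspect every row needs all five keys.

>>> {"method": "drive_tool", "body": {
  "targets": [
    {"tx": 20,"ty": -40,"tz": 5,"roll": 0,"hand": 0},
    {"tx": 45,"ty": -80,"tz": 10,"roll": 0,"hand": 0},
    {"tx": 70,"ty": -120,"tz": 10,"roll": 0.03,"hand": 0},
    {"tx": 95,"ty": -160,"tz": 10,"roll": 0.06,"hand": 0},
    {"tx": 120,"ty": -200,"tz": 10,"roll": 0.1,"hand": 0},
    {"tx": 145,"ty": -240,"tz": 10,"roll": 0.14,"hand": 0},
    {"tx": 170,"ty": -280,"tz": 10,"roll": 0.14,"hand": 0},
    {"tx": 195,"ty": -320,"tz": 10,"roll": 0.14,"hand": 0},
    {"tx": 220,"ty": -360,"tz": 10,"roll": 0.14,"hand": 0},
    {"tx": 245,"ty": -400,"tz": 0,"roll": 0.14,"hand": 0},
    {"tx": 265,"ty": -425,"tz": -10,"roll": 0.14,"hand": 0},
    {"tx": 274,"ty": -432,"tz": -20,"roll": 0.14,"hand": 0},
    {"tx": 274,"ty": -432,"tz": -30,"roll": 0.14,"hand": 0},
    {"tx": 274,"ty": -432,"tz": -36,"roll": 0.14,"hand": 0},
    {"tx": 274,"ty": -432,"tz": -36,"roll": 0.14,"hand": 0},
    {"tx": 274,"ty": -432,"tz": -36,"roll": 0.14,"hand": 0}
  ]
}}

```text
time: 1.8
eef_pos: [0.4393, 0.1714, 0.2168]
tool_rot: [-0.0, 0.063, 0.998, -0.001]
ft_force: [0.5, -0.7, 0.1]
finger_gap: -0.0001
```

```bash
cat > two.py <<'E'
from h import *
import sys
n=sys.argv[1]
f=lambda i:cv2.cvtColor(i,cv2.COLOR_RGB2BGR)
A=f(snap('scene','s'+n)['image'])[95:235,190:290];B=f(snap('side','d'+n)['image'])[125:265,225:325]
cv2.imwrite(f'pics/c{n}.png',cv2.resize(np.hstack([A,B]),None,fx=4,fy=4,interpolation=2))
E
python3 two.py 3; python3 -c "
from h import *
for p in ([.439,.171,.195],[.493,.165,.202]):
  print(((proj('s3',p)-[190,95])*4).round(),((proj('d3',p)-[225,125])*4+[400,0]).round())"
```

```text
[ 13. 248.] [786. 317.]
[106. 217.] [689. 299.]
```

View pics/c3.png

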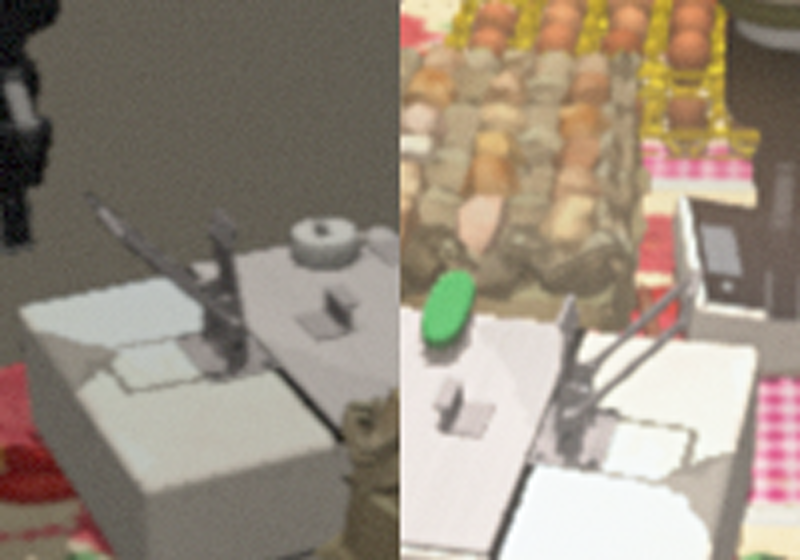

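Left view: the fingertip is at (15,248), where z = 0.195 was predicted, in front of the crossbar at (106,217). Now pushing the bar to the rear over the lever.

>>> {"method": "drive_tool", "body": {
  "targets": [
    {"tx": 15,"ty": -2,"tz": 0,"roll": 0,"hand": 0},
    {"tx": 30,"ty": -4,"tz": 0,"roll": 0,"hand": 0},
    {"tx": 40,"ty": -5,"tz": 0,"roll": 0,"hand": 0},
    {"tx": 50,"ty": -6,"tz": 3,"roll": 0,"hand": 0},
    {"tx": 60,"ty": -7,"tz": 6,"roll": 0,"hand": 0},
    {"tx": 70,"ty": -8,"tz": 9,"roll": 0,"hand": 0},
    {"tx": 80,"ty": -10,"tz": 12,"roll": 0,"hand": 0},
    {"tx": 90,"ty": -11,"tz": 12,"roll": 0,"hand": 0},
    {"tx": 100,"ty": -12,"tz": 13,"roll": 0,"hand": 0},
    {"tx": 110,"ty": -13,"tz": 13,"roll": 0,"hand": 0},
    {"tx": 120,"ty": -15,"tz": 13,"roll": 0,"hand": 0},
    {"tx": 130,"ty": -16,"tz": 13,"roll": 0,"hand": 0},
    {"tx": 140,"ty": -17,"tz": 13,"roll": 0,"hand": 0},
    {"tx": 145,"ty": -18,"tz": 13,"roll": 0,"hand": 0},
    {"tx": 145,"ty": -18,"tz": 20,"roll": 0,"hand": 0},
    {"tx": 145,"ty": -18,"tz": 30,"roll": 0,"hand": 0},
    {"tx": 145,"ty": -18,"tz": 40,"roll": 0,"hand": 0},
    {"tx": 145,"ty": -18,"tz": 40,"roll": 0,"hand": 0},
    {"tx": 145,"ty": -18,"tz": 40,"roll": 0,"hand": 0},
    {"tx": 145,"ty": -18,"tz": 40,"roll": 0,"hand": 0}
  ]
}}

```text
time: 3.9
eef_pos: [0.5844, 0.1533, 0.257]
tool_rot: [0.0, 0.063, 0.998, -0.0]
ft_force: [-0.4, 0.4, -0.9]
finger_gap: 0.0002
```

```bash
python3 two.py 4; python3 -c "
from h import *
print('levertip',tri(('s3',245.5,148),('d3',267.5,200)))"
```

```text
levertip [0.56059676 0.15347332 0.19252168]
```

View pics/c4.png

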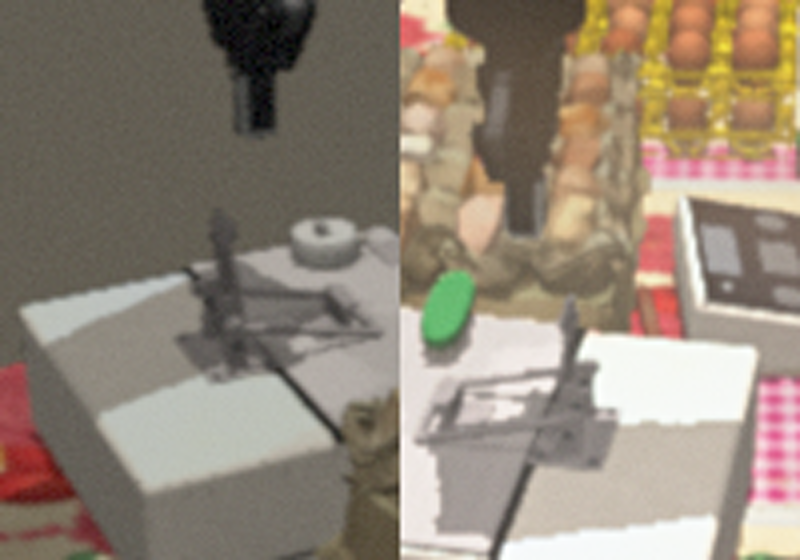

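The loop has dropped to the rear with its crossbar at about (355,310) in the left view, behind the keeper, and the lever is upright. Going down behind the lever and folding it to about 0.6 rad.

>>> {"method": "drive_tool", "body": {
  "targets": [
    {"tx": 10,"ty": -1,"tz": 0,"roll": 0,"hand": 0},
    {"tx": 17,"ty": -2,"tz": 0,"roll": 0,"hand": 0},
    {"tx": 17,"ty": -2,"tz": -25,"roll": 0,"hand": 0},
    {"tx": 17,"ty": -2,"tz": -50,"roll": 0,"hand": 0},
    {"tx": 17,"ty": -2,"tz": -63,"roll": 0,"hand": 0},
    {"tx": 10,"ty": -1,"tz": -63,"roll": 0,"hand": 0},
    {"tx": 0,"ty": 0,"tz": -63,"roll": 0,"hand": 0},
    {"tx": -8,"ty": 1,"tz": -63,"roll": 0,"hand": 0},
    {"tx": -15,"ty": 2,"tz": -63,"roll": 0,"hand": 0},
    {"tx": -21,"ty": 3,"tz": -63,"roll": 0,"hand": 0},
    {"tx": -26,"ty": 3,"tz": -64,"roll": 0,"hand": 0},
    {"tx": -31,"ty": 4,"tz": -65,"roll": 0,"hand": 0},
    {"tx": -36,"ty": 4,"tz": -67,"roll": 0,"hand": 0},
    {"tx": -41,"ty": 5,"tz": -69,"roll": 0,"hand": 0},
    {"tx": -46,"ty": 6,"tz": -72,"roll": 0,"hand": 0},
    {"tx": -51,"ty": 6,"tz": -76,"roll": 0,"hand": 0},
    {"tx": -55,"ty": 7,"tz": -80,"roll": 0,"hand": 0},
    {"tx": -55,"ty": 7,"tz": -80,"roll": 0,"hand": 0}
  ]
}}

```text
time: 5.8
eef_pos: [0.5283, 0.1602, 0.1758]
tool_rot: [-0.001, 0.063, 0.998, -0.001]
ft_force: [-0.4, 0.0, 0.5]
finger_gap: -0.0001
```

```bash
python3 two.py 5
```

```text
(no output)
```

View pics/c5.png

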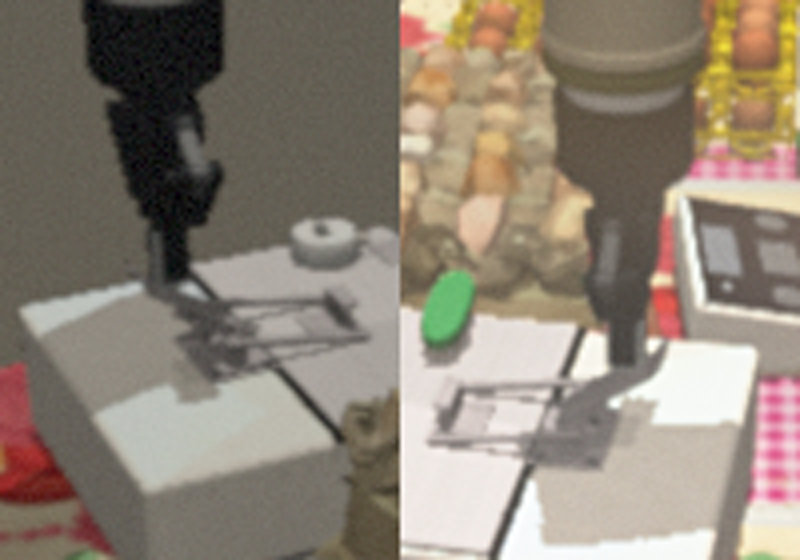

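The lever is folding, with the finger on its upper face, and the bar is drawn against the keeper. Continuing to flat.

>>> {"method": "drive_tool", "body": {
  "targets": [
    {"tx": -4,"ty": 0,"tz": -4,"roll": 0,"hand": 0},
    {"tx": -7,"ty": 1,"tz": -8,"roll": 0,"hand": 0},
    {"tx": -10,"ty": 1,"tz": -13,"roll": 0,"hand": 0},
    {"tx": -12,"ty": 1,"tz": -17,"roll": 0,"hand": 0},
    {"tx": -13,"ty": 1,"tz": -20,"roll": 0,"hand": 0},
    {"tx": -14,"ty": 2,"tz": -23,"roll": 0,"hand": 0},
    {"tx": -15,"ty": 2,"tz": -26,"roll": 0,"hand": 0},
    {"tx": -15,"ty": 2,"tz": -28,"roll": 0,"hand": 0},
    {"tx": -15,"ty": 2,"tz": -28,"roll": 0,"hand": 0}
  ]
}}

```text
time: 6.8
eef_pos: [0.5136, 0.1621, 0.1482]
tool_rot: [-0.001, 0.063, 0.998, -0.001]
ft_force: [-0.7, -0.7, 1.6]
finger_gap: 0.0003
```

>>> {"method": "drive_tool", "body": {
  "targets": [
    {"tx": 0,"ty": 0,"tz": -1,"roll": 0,"hand": 0},
    {"tx": 0,"ty": 0,"tz": -2,"roll": 0,"hand": 0},
    {"tx": 0,"ty": 0,"tz": -2,"roll": 0,"hand": 0},
    {"tx": 0,"ty": 0,"tz": -2,"roll": 0,"hand": 0}
  ]
}}

```text
time: 7.2
eef_pos: [0.5136, 0.1621, 0.1478]
tool_rot: [-0.001, 0.063, 0.998, -0.0]
ft_force: [-7.8, -1.0, 16.8]
finger_gap: -0.0001
```

It now resists at 17 N, so the lever is flat on its stop. Retracting and moving above the start key.

>>> {"method": "drive_tool", "body": {
  "targets": [
    {"tx": 0,"ty": 0,"tz": 15,"roll": 0,"hand": 0},
    {"tx": 0,"ty": 0,"tz": 45,"roll": 0,"hand": 0},
    {"tx": -10,"ty": -10,"tz": 80,"roll": 0,"hand": 0},
    {"tx": -30,"ty": -40,"tz": 90,"roll": 0.03,"hand": 0},
    {"tx": -50,"ty": -80,"tz": 90,"roll": 0.06,"hand": 0},
    {"tx": -65,"ty": -120,"tz": 90,"roll": 0.1,"hand": 0},
    {"tx": -80,"ty": -160,"tz": 85,"roll": 0.14,"hand": 0},
    {"tx": -89,"ty": -200,"tz": 75,"roll": 0.18,"hand": 0},
    {"tx": -89,"ty": -240,"tz": 60,"roll": 0.22,"hand": 0},
    {"tx": -89,"ty": -275,"tz": 35,"roll": 0.23,"hand": 0},
    {"tx": -89,"ty": -300,"tz": 10,"roll": 0.23,"hand": 0},
    {"tx": -89,"ty": -313,"tz": -15,"roll": 0.23,"hand": 0},
    {"tx": -89,"ty": -313,"tz": -40,"roll": 0.23,"hand": 0},
    {"tx": -89,"ty": -313,"tz": -55,"roll": 0.23,"hand": 0},
    {"tx": -89,"ty": -313,"tz": -55,"roll": 0.23,"hand": 0},
    {"tx": -89,"ty": -313,"tz": -55,"roll": 0.23,"hand": 0}
  ]
}}

```text
time: 8.8
eef_pos: [0.4246, -0.151, 0.093]
tool_rot: [-0.001, -0.051, 0.999, -0.0]
ft_force: [-0.7, -0.0, -0.3]
finger_gap: 0.0003
```

```bash
python3 - <<'E'
from h import *
f=lambda i:cv2.cvtColor(i,cv2.COLOR_RGB2BGR)
a=f(snap('scene','s6')['image']);b=f(snap('side','d6')['image'])
A=np.hstack([a[235:340,225:325],b[155:260,225:325]])
B=np.hstack([a[130:210,200:300],b[190:270,225:325]])
cv2.imwrite('pics/c6.png',cv2.resize(np.vstack([A,B])[:150] if 0 else np.vstack([A[:85],B[:65]]),None,fx=4,fy=4,interpolation=2));print(bot.read_state()['ft_force'])
E
```

```text
[-0.94982693 -0.27339768  0.42865617]
```

View pics/c6.png

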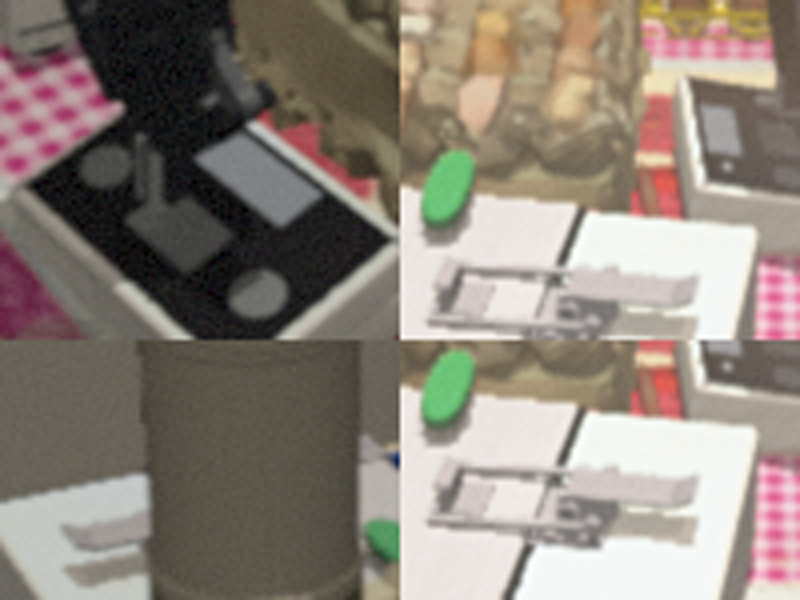

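Right views: the lever is flat at (635,290) with the loop hooked round the keeper. Top left: the finger is over the oblong key, with the round keys well clear. Going down in small steps.

>>> {"method": "drive_tool", "body": {
  "targets": [
    {"tx": 0,"ty": 0,"tz": -8,"roll": 0,"hand": 0},
    {"tx": 0,"ty": 0,"tz": -12,"roll": 0,"hand": 0},
    {"tx": 0,"ty": 0,"tz": -14,"roll": 0,"hand": 0},
    {"tx": 0,"ty": 0,"tz": -15,"roll": 0,"hand": 0},
    {"tx": 0,"ty": 0,"tz": -15,"roll": 0,"hand": 0}
  ]
}}

```text
time: 9.4
eef_pos: [0.4253, -0.151, 0.0786]
tool_rot: [-0.0, -0.052, 0.999, -0.0]
ft_force: [0.1, -0.1, -0.9]
finger_gap: -0.0004
```

>>> {"method": "drive_tool", "body": {
  "targets": [
    {"tx": 0,"ty": 0,"tz": -1,"roll": 0,"hand": 0},
    {"tx": 0,"ty": 0,"tz": -2,"roll": 0,"hand": 0},
    {"tx": 0,"ty": 0,"tz": -2,"roll": 0,"hand": 0}
  ]
}}

```text
time: 9.7
eef_pos: [0.4252, -0.1509, 0.0765]
tool_rot: [-0.0, -0.052, 0.999, -0.0]
ft_force: [-0.2, -0.6, 0.4]
finger_gap: 0.0001
```

>>> {"method": "drive_tool", "body": {
  "targets": [
    {"tx": 0,"ty": 0,"tz": -0.5,"roll": 0,"hand": 0},
    {"tx": 0,"ty": 0,"tz": -1,"roll": 0,"hand": 0},
    {"tx": 0,"ty": 0,"tz": -1,"roll": 0,"hand": 0}
  ]
}}

```text
time: 10.0
eef_pos: [0.4252, -0.1509, 0.0755]
tool_rot: [-0.0, -0.052, 0.999, -0.0]
ft_force: [-0.6, 0.0, -0.1]
finger_gap: -0.0
```

>>> {"method": "drive_tool", "body": {
  "targets": [
    {"tx": 0,"ty": 0,"tz": -0.5,"roll": 0,"hand": 0},
    {"tx": 0,"ty": 0,"tz": -1,"roll": 0,"hand": 0},
    {"tx": 0,"ty": 0,"tz": -1,"roll": 0,"hand": 0}
  ]
}}

```text
time: 10.3
eef_pos: [0.4251, -0.151, 0.0744]
tool_rot: [-0.0, -0.052, 0.999, -0.0]
ft_force: [-0.0, 0.1, -0.5]
finger_gap: 0.0001
```

>>> {"method": "drive_tool", "body": {
  "targets": [
    {"tx": 0,"ty": 0,"tz": -0.5,"roll": 0,"hand": 0},
    {"tx": 0,"ty": 0,"tz": -1,"roll": 0,"hand": 0},
    {"tx": 0,"ty": 0,"tz": -1,"roll": 0,"hand": 0}
  ]
}}

```text
time: 10.6
eef_pos: [0.4251, -0.1509, 0.0733]
tool_rot: [-0.0, -0.052, 0.999, -0.0]
ft_force: [0.2, 0.4, 0.8]
finger_gap: -0.0001
```

>>> {"method": "drive_tool", "body": {
  "targets": [
    {"tx": 0,"ty": 0,"tz": -0.5,"roll": 0,"hand": 0},
    {"tx": 0,"ty": 0,"tz": -1,"roll": 0,"hand": 0},
    {"tx": 0,"ty": 0,"tz": -1,"roll": 0,"hand": 0}
  ]
}}

```text
time: 10.9
eef_pos: [0.4253, -0.1509, 0.0725]
tool_rot: [-0.0, -0.052, 0.999, -0.0]
ft_force: [-0.3, -0.5, 2.6]
finger_gap: -0.0002
```

>>> {"method": "drive_tool", "body": {
  "targets": [
    {"tx": 0,"ty": 0,"tz": -0.5,"roll": 0,"hand": 0},
    {"tx": 0,"ty": 0,"tz": -0.8,"roll": 0,"hand": 0},
    {"tx": 0,"ty": 0,"tz": -0.8,"roll": 0,"hand": 0}
  ]
}}

```text
time: 11.2
eef_pos: [0.4254, -0.151, 0.0719]
tool_rot: [-0.0, -0.052, 0.999, -0.0]
ft_force: [-0.4, 0.4, 6.2]
finger_gap: 0.0
```

>>> {"method": "drive_tool", "body": {
  "targets": [
    {"tx": 0,"ty": 0,"tz": -0.7,"roll": 0,"hand": 0},
    {"tx": 0,"ty": 0,"tz": -0.9,"roll": 0,"hand": 0},
    {"tx": 0,"ty": 0,"tz": -0.9,"roll": 0,"hand": 0},
    {"tx": 0,"ty": 0,"tz": -0.9,"roll": 0,"hand": 0}
  ]
}}

```text
time: 11.6
eef_pos: [0.4255, -0.151, 0.0716]
tool_rot: [-0.0, -0.051, 0.999, 0.0]
ft_force: [-4.7, 1.5, 14.2]
finger_gap: 0.0
```

14 N is past the key's travel and below the limit. Holding for half a second, then letting go.

>>> {"method": "drive_tool", "body": {
  "targets": [
    {"tx": 0,"ty": 0,"tz": -0.5,"roll": 0,"hand": 0},
    {"tx": 0,"ty": 0,"tz": -0.5,"roll": 0,"hand": 0},
    {"tx": 0,"ty": 0,"tz": -0.5,"roll": 0,"hand": 0},
    {"tx": 0,"ty": 0,"tz": -0.5,"roll": 0,"hand": 0},
    {"tx": 0,"ty": 0,"tz": -0.5,"roll": 0,"hand": 0}
  ]
}}

```text
time: 12.1
eef_pos: [0.4255, -0.151, 0.0717]
tool_rot: [-0.0, -0.051, 0.999, 0.0]
ft_force: [-4.5, 1.8, 12.7]
finger_gap: -0.0002
```

>>> {"method": "drive_tool", "body": {
  "targets": [
    {"tx": 0,"ty": 0,"tz": 10,"roll": 0,"hand": 0},
    {"tx": 0,"ty": 0,"tz": 40,"roll": 0,"hand": 0},
    {"tx": 0,"ty": 0,"tz": 80,"roll": 0,"hand": 0},
    {"tx": 0,"ty": -30,"tz": 120,"roll": 0,"hand": 0},
    {"tx": 0,"ty": -70,"tz": 150,"roll": 0,"hand": 0},
    {"tx": 0,"ty": -110,"tz": 170,"roll": 0,"hand": 0},
    {"tx": 0,"ty": -110,"tz": 170,"roll": 0,"hand": 0},
    {"tx": 0,"ty": -110,"tz": 170,"roll": 0,"hand": 0}
  ]
}}

```text
time: 12.9
eef_pos: [0.4252, -0.262, 0.2421]
tool_rot: [0.0, -0.05, 0.999, 0.0]
ft_force: [0.5, 0.9, -1.0]
finger_gap: 0.0005
```

```bash
python3 two.py 7; python3 -c "
from h import *
s=bot.read_state();print(s['time'],s['eef_pos'],s['ft_force'])"
```

```text
13.0 [ 0.42536671 -0.25980825  0.24097895] [-0.17882889  0.81715498 -0.5752133 ]
```

View pics/c7.png

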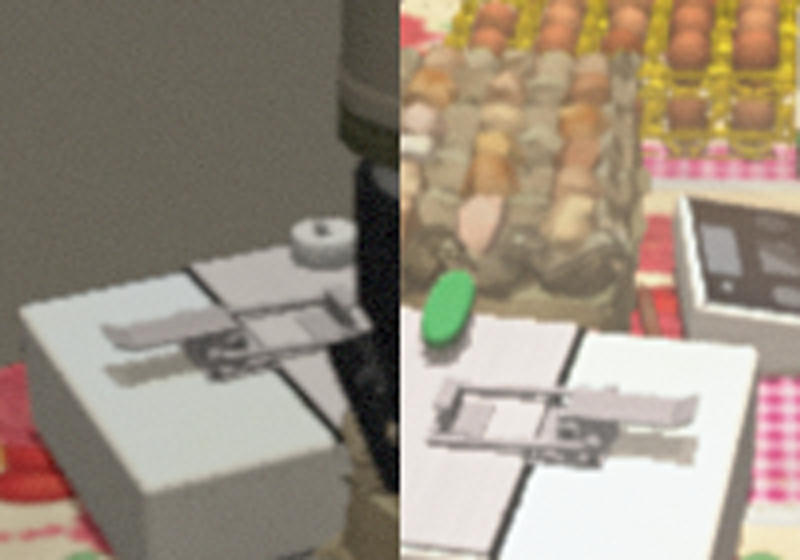

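The lever is flat, the loop is hooked behind the keeper, the counter and brush have not moved, and the robot is clear. Handing in.

```bash
python3 -c "
from cell import bot
print(bot.close_job())"
```

```text
the job is handed in; nothing more can be done
None
```

I latched the lid, pressed the start key and handed the job in at about 13 s; the hand-in reported no verdict.

- **Latch:** I pushed the wire loop to the rear and it dropped behind the keeper. I then folded the lever flat, and at the end it met a hard stop at about 17 N. The pictures before and after the key press show the lever flat and the loop hooked.
- **Start key:** I pressed it with 13–14 N for over half a second and released it. That is more than the 8 N you gave as right, but well under the 35 N limit. The finger stayed clear of both round keys.
- **Final check:** The arm was clear and the wrist force was about 1 N or less, close to the sensor noise. The counter and brush looked unmoved in the pictures.

One move call was refused before the arm moved, probably because some rows lacked a value. I sent it again with every value filled in and it went through.

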